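# Lay the last brick of a shielding wall from a sloped bin

### The arm

A 7-joint arm with a two-finger parallel gripper is mounted at the origin on a cart in front of the work surface, level with it; the furniture and walls round the work are solid. World frame = base frame: x ahead of the robot, y to its left, z up, the work surface at z = 0. Lengths are in m, angles in degrees, forces in N, time in s.
With the tool pointing down it reaches from about 0.4 to 0.875 m from the base axis. Payload 4.4 kg.
Tool frame: the origin (TCP) lies between the finger pads; the fingertips stand ctrl.tips_ahead ahead of it and the grasp point (between the pads) lies 11 mm behind it (ctrl.tips_ahead is the distance from the TCP to the fingertips, in m); z points along the fingers, y is the line along which they close (so a half turn about z gives the same grasp; the last joint's range is limited). The gripper opens to 85 mm and grips with 20 to 120 N. Pads are 22 mm wide; open, the fingers measure 114 mm over their backs; the gripper's body (76 mm by 85 mm) begins 54 mm behind the grasp point. The pads swing forward as they close: fully open they stand 13 mm farther back than shut.
Start: joints at [-70.634, 36.005, 2.206, 86.941, -1.547, 57.084, -1.146], TCP at [0.255, 0.598, 0.239] pointing down, gripper open.
Joint ranges: [-175.42, 175.42], [-21.48, 121.26], [-71.46, 75.88], [10.55, 141.38], [-63.04, 243.04], [13.31, 113.54], [-168.57, 168.57]. Speed limits (degrees/s): [147.25, 147.25, 180, 180, 180, 180, 180].

### API

Orientations are given as a 3x3 rotation matrix whose columns are the frame's x, y, z axes.
In Python, from workcell import ctrl gives the robot as it stands.
- The arm moves only by the tool move_arm, never from a script. Its argument "moves" is a list of rows, each a list of 2 entries, a list of its own where there are three numbers: the shift along the tool's x, y, z as a fraction of full scale, then the turn, a rotation vector about the tool's x, y, z as a fraction of full scale. In form: [[[tx, ty, tz], [wx, wy, wz]], ...]. A call has 1 to 10 rows; each row shifts and turns the commanded pose from where the row before left it, along the tool's axes as they then stand; what a row does not reach is not made up. Full scale, the value 1, is 0.02 m for a shift and 0.1 rad for a turn. A row lasts 1/8 s, in which the tool goes at most 62.5 mm and 10.7 degrees, less where a joint would pass 70% of its speed; a pose out of reach is approached as far as the arm can. A call with a number of a shift or a turn outside -1 to 1 is refused whole. A call with a gripper value outside its range is refused whole. "gripper" is the opening, from -1 (shut) to 1 (fully open), set as the call begins (left out, the last holds). The fingers move at their own pace and stop on an object; "newtons" is the grip in N (left out, the last holds). Time passes only in rows, so rows that do not move let the fingers close. It gives the time, the measured TCP pose, the force, the opening and the grip force at its end, in the units of the state.
- ctrl.read_state(): the state, without advancing time (a new reading comes with each control period).
- ctrl.get_image(name): name is "scene" or "top"; returns a dict with "color" (420x560x3 uint8, red, green, blue), "range_z" (420x560 float32, m along the optical axis (not along the pixel's ray), 0 where there is no reading), "vertical_fov" (degrees; the focal length in pixels is half the picture's height over the tangent of half this angle, whatever the lens; pixels are square), "cx", "cy" (the principal point, pixels), "R" (3x3) and "t" (3): a world point X has camera coordinates R X + t. Camera axes: x right, y down, z forward; pixel columns grow to the right and rows downward; lengths in m; the calibration is good to about 2 mm. A picture is of the moment at which its call begins.
- ctrl.close_job(): hands the job in; it is judged then, once.
The state is a dict: "time_s": time; "joint_pos": joint angles; "joint_velocities": joint speeds; "joint_torque": joint torques, N m; "tcp_pos": TCP position; "tcp_rot": TCP orientation; "ft_force": force on the tool from outside, world axes, zero at the start; "ft_torque": the same for the moment, N m; "grip_width": finger opening in m; "finger_force": force on a finger pad.
Only numpy, scipy, OpenCV 4.12 (cv2) and the standard library are available. Lean on these libraries where they do the work, as an engineer would, in place of code of your own. Each camera call takes 0.05 s, during which the arm holds its last target. There are 200 camera calls.

### The job

Finish the upper course of the white brick shield in front of the sample jar. The brick it needs is the full-length one, the longest of the three in the sloped bin: it is sunk between the cheeks of its lane, so push it from behind down the lane until it lies flat on the bin's landing, then pick it up there and lay it on the wall with its point leading, and push it home so that its point closes tight into the notch of the last laid brick, in line with the wall and bridging the joint below. Leave the bricks already laid, the other two in the bin, the sample jar and the black spring clip where they are.

Things in the scene. Friction and masses are not known exactly. Their poses are not given: they have to be found in the camera images.
- full_brick: Off-white plastic shielding brick, 50 mm wide, 40 mm high, 0.17 to 0.34 kg: the longest in the bin, 100 mm from shoulder to shoulder, 110 overall. Seen from above its -x end is a V point standing out 10 mm, its +x end a matching V notch 10 mm deep. Origin: centre of underside, midway between the shoulders; x along it, z to its top. In any lane, point down the slope.
- brick_point (a point): Tip of the full brick's point, at the underside: 60 mm from its origin along its -x.
- brick_notch (a point): Bottom of the full brick's V notch, at the underside: 40 mm from its origin along its +x.
- half_brick: Not wanted: brick of the same section and ends, 50 mm from shoulder to shoulder (60 overall), in another lane of the bin. Loose. Origin and axes as for the full brick.
- three_quarter_brick: Not wanted: brick of the same section and ends, 75 mm from shoulder to shoulder (85 overall), in another lane of the bin. Loose. Origin and axes as for the full brick.
- bin: Fixed grey sheet-metal bin: three lanes slope down to a level landing at the open front. Origin: on the table, on the middle line, under the bend between slope and landing. -x points out of the front along the lanes, +x up the slope; lane centres at y = -59, 0, +59 mm. Lanes are 55 mm wide between 4 mm cheeks that stand 42 mm square to the slope, as high as a brick: no gripping there.
- landing_mid (a point): Middle of the bin's landing floor (bin x = -67, y = 0, z = 6 mm). The landing runs from bin x = -135 to 0 mm, level, without sides or dividers; at its front edge a lip 3 mm thick stands 8 mm above its floor. A brick pushed over the bend tips level by itself.
- lane_back (a point): Foot of the bin's upright back plate, middle lane (bin x = 171, z = 62 mm; the plate and cheeks are 106 mm high there). Slope 18 degrees: floor at z = 6 mm + 0.325 times bin x. The full brick starts with its origin at bin x = 61 and the foot of its upper shoulders at x = 108 mm: 63 mm of lane is free behind it. Friction holds bricks on the slope; a few newtons slide them.
- wall_base: Fixed aluminium tray under the wall, 272 x 62 mm, plate 4 mm thick. Origin: middle of its underside. x runs along the wall: an upright end stop 84 mm high closes it at -x, the open end is at +x. A lip 14 mm high runs along its far side (-y). Both courses are 50 mm wide and centred on y = 0, each 40 mm high.
- course_end (a point): Open end of the lower course, on its top (wall_base x = 126, y = 0, z = 44 mm). From here the last 100 mm of the lower course are bare, ready for the full brick.
- low_a: Laid brick of the lower course, 100 mm, its flat end against the end stop. Loose. Origin and axes as for the full brick; its +x is the wall's +x.
- low_b: Laid brick of the lower course, 100 mm, its point in the notch of low_a. Loose; axes as for low_a.
- low_c: Laid half brick (50 mm) that ends the lower course, its point in the notch of low_b. Loose; axes as for low_a.
- top_a: Laid half brick (50 mm) of the upper course, its flat end against the end stop. Loose; axes as for low_a.
- top_b: Last laid brick of the upper course, 100 mm, its point in the notch of top_a, its own V notch open towards the wall's +x. Loose; axes as for low_a. With the joint closed the full brick's origin lies 100 to 101 mm from this origin along +x, at the same height and heading.
- wall_notch (a point): Bottom of top_b's open V notch at its underside (40 mm from top_b's origin along its +x); the tip of the full brick's point belongs here.
- jar: Round amber sample jar with a white cap, 54 mm across, 58 mm high, behind the wall. Loose. Origin: centre of the underside.
- clip: Black spring clip, 32 x 77 x 20 mm, on the table beyond the gap between wall and bin. Loose. Origin: centre of the underside.

How it is judged (in metres and radians):
On the way:
1. the full brick lies flat on the bin's landing (angle between full_brick's own z axis and vertical below 0.05 rad and x of full_brick in the frame of bin between -0.1 and -0.03 m and y of full_brick in the frame of bin between -0.09 and 0.09 m and z of full_brick in the frame of bin below 0.014 m), for 0.1 s.
At the end, for the whole second after the job is handed in: The full brick rests on the lower course with the tip of its point within 4 mm of the bottom of top_b's notch (height included), its far end within 4 mm of the line of top_b, level within 0.03 rad and at rest; each laid brick is within 6 mm of where it was (distance between brick_point and wall_notch below 0.004 m and y of brick_notch in the frame of top_b between -0.004 and 0.004 m and angle between full_brick's own z axis and vertical below 0.03 rad and linear speed of full_brick below 0.01 m/s and distance of each of low_a, low_b, low_c, top_a, top_b from where it was at the start of the episode below 0.006 m); the robot touches nothing.
It fails at once if a laid brick is shifted more than 10 mm (distance of any of low_a, low_b, low_c, top_a, top_b from where it was at the start of the episode above 0.01 m).
It fails at once if one of the other two bricks in the bin is shifted more than 15 mm (distance of any of half_brick, three_quarter_brick from where it was at the start of the episode above 0.015 m).
It fails at once if the jar or the clip is shifted more than 20 mm (distance of any of jar, clip from where it was at the start of the episode above 0.02 m).
It also fails if it takes over 59 s, if anything falls off the work surface, if the arm or the gripper's body presses on something with over 40 N, if the wrist force passes 120 N, or if a joint passes its speed limit or range.

## Working session

There is one attempt and no reset: what is moved stays moved. The work goes in short steps, Python scripts to look and compute and a tool call to move; the robot and the scene stay as the last step left them, time stands still between calls to the robot, and variables do not carry over. Pictures are saved under pics/ and viewed, at most 10 in all, crops included, and the job is handed in when it is done.

Besides the shell and the picture viewer there is one more tool, called after "Call:" as name([rows], argument=value, ...), one row to a line, values as JSON. move_arm: Moves the arm, as the interface text tells. Its arguments: {"type":"object","properties":{"moves":{"type":"array"},"gripper":{"type":"number"},"newtons":{"type":"number"}},"required":["moves"]}

```bash
mkdir -p pics; cat > h.py <<'E'
import numpy as np, cv2
from workcell import ctrl
def grab(n):
    d=ctrl.get_image(n); np.savez('/tmp/'+n+'.npz',**{k:np.asarray(v) for k,v in d.items()}); return d
def world(d,u=None,v=None):
    z=d['range_z']; f=z.shape[0]/2/np.tan(np.radians(d['vertical_fov'])/2)
    if u is None: v,u=np.mgrid[:z.shape[0],:z.shape[1]]; zz=z
    else:
        u=np.asarray(u);v=np.asarray(v); zz=z[v,u]
    p=np.stack([(u-d['cx'])/f*zz,(v-d['cy'])/f*zz,zz],-1)
    return (p-np.asarray(d['t']))@np.asarray(d['R'])
E
python3 - <<'E'
from h import *
for n in ('scene','top'):
    d=grab(n); cv2.imwrite(f'pics/{n}0.png',cv2.resize(d['color'][...,::-1],(784,588)))
    print(n,d['vertical_fov'],d['cx'],d['cy'],np.round(d['R'],3).tolist(),np.round(d['t'],3))
s=ctrl.read_state(); print(ctrl.tips_ahead,s)
E
```

```text
scene 45.10163982705009 286.34583890689726 210.9703714699305 [[0.46, -0.888, 0.016], [-0.595, -0.322, -0.737], [0.659, 0.329, -0.676]] [-0.196  0.4    1.042]
top 51.108334859426414 281.4003679038502 205.4240382524349 [[-0.005, -1.0, -0.031], [-0.983, 0.011, -0.184], [0.184, 0.029, -0.982]] [0.085 0.531 1.104]
0.008 {'time_s': 0.1, 'joint_pos': array([-70.63412673,  36.05437932,   2.20279194,  86.99158119,
        -1.54843636,  57.08373103,  -1.14760864]), 'joint_velocities': array([ 0.01475592, -0.18453161,  0.02330567, -0.10616337, -0.06068419,
       -0.01915672, -0.06705658]), 'joint_torque': array([ 3.98809643e-03, -5.64531112e+01,  1.23077787e+00, -1.93973082e+01,
        1.12963677e-02,  5.44497292e-03,  1.83472122e-05]), 'tcp_pos': array([0.25514048, 0.59722359, 0.2384651 ]), 'tcp_rot': array([[-9.19557644e-01,  3.92954536e-01, -6.87458251e-04],
       [ 3.92955138e-01,  9.19556243e-01, -1.60483753e-03],
       [ 1.52833905e-06, -1.74588087e-03, -9.99998476e-01]]), 'ft_force': array([-0.35084964, -0.44091207, -0.68276982]), 'ft_torque': array([ 0.03337846, -0.02075495,  0.02250108]), 'finger_force': 0.0, 'grip_width': 0.08527630802430684}
```

View pics/scene0.png

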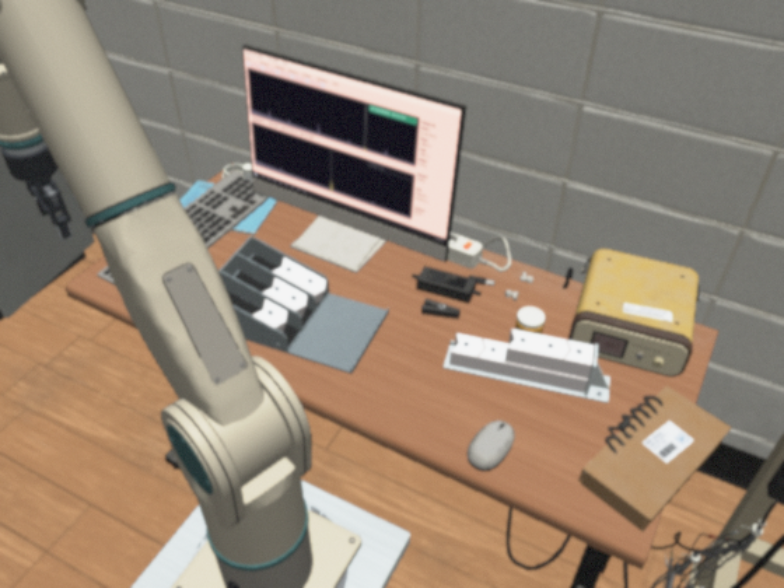

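View pics/top0.png

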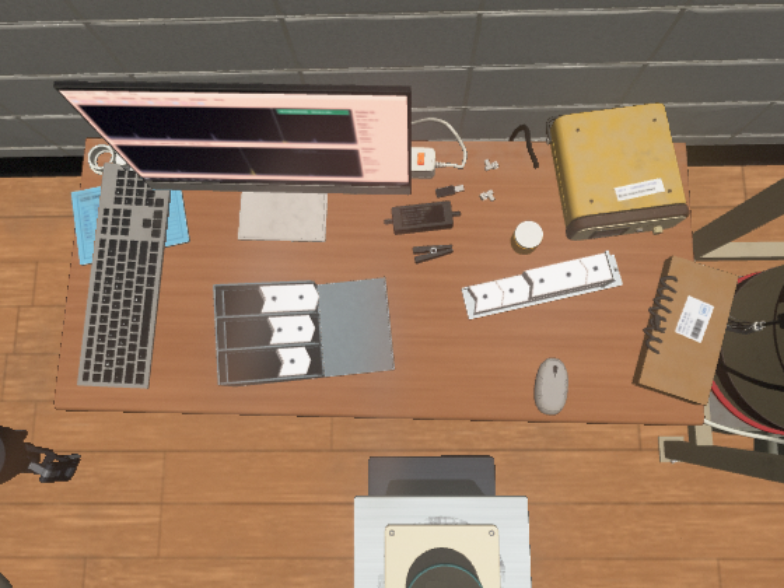

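The top view shows the bin at left (full brick in the far lane, its point at about (318,297) of 784 wide). The wall is at right with its bare lower end at (470–530,290), the jar at (527,236) and the clip at (432,254). I'll enlarge and measure these.

```bash
python3 - <<'E'
from h import *
d=dict(np.load('/tmp/top.npz')); c=d['color'][...,::-1]; P=world(d)
a=cv2.resize(c[190:285,145:285],None,fx=5,fy=5,interpolation=cv2.INTER_CUBIC); 
b=cv2.resize(c[150:235,320:455],None,fx=5,fy=5,interpolation=cv2.INTER_CUBIC)
cv2.imwrite('pics/bin1.png',a); cv2.imwrite('pics/wall1.png',b)
# sampled heights
print('table z', np.round(P[255:265:5,300:340:20],4).tolist())
g=P[205:270:12,232:276:10]; print(np.round(g,3).reshape(-1,3).tolist())
m=(P[...,2]>.06)&(P[...,2]<.11); m[:, :325]=0; m[:,450:]=0; m[:180]=0;m[230:]=0
cv2.imwrite('/tmp/m.png',m*255.)
Q=P[m]; print(len(Q), np.round(np.percentile(Q[:,2],[5,25,50,75,95]),4))
E
```

```text
table z [[[0.4053, 0.0326, -0.0016], [0.4048, -0.021, -0.0004]], [[0.392, 0.0328, -0.0013], [0.3915, -0.0207, 0.0]]]
[[0.543, 0.217, 0.005], [0.543, 0.19, 0.005], [0.542, 0.162, 0.009], [0.542, 0.135, 0.005], [0.542, 0.107, 0.006], [0.51, 0.217, 0.003], [0.51, 0.19, 0.002], [0.509, 0.162, 0.007], [0.508, 0.134, 0.009], [0.509, 0.108, 0.003], [0.477, 0.216, 0.006], [0.476, 0.189, 0.005], [0.476, 0.162, 0.006], [0.476, 0.135, 0.006], [0.475, 0.107, 0.007], [0.444, 0.216, 0.006], [0.443, 0.188, 0.007], [0.443, 0.162, 0.006], [0.443, 0.134, 0.006], [0.443, 0.108, 0.006], [0.412, 0.215, 0.006], [0.411, 0.188, 0.008], [0.411, 0.161, 0.005], [0.411, 0.134, 0.008], [0.41, 0.107, 0.01], [0.38, 0.215, 0.006], [0.38, 0.188, 0.002], [0.379, 0.161, 0.005], [0.379, 0.134, 0.005], [0.379, 0.108, -0.001]]
1282 [0.0729 0.0821 0.0839 0.0853 0.0873][ WARN:0@0.290] global loadsave.cpp:1063 imwrite_ Unsupported depth image for selected encoder is fallbacked to CV_8U.
```

View pics/bin1.png

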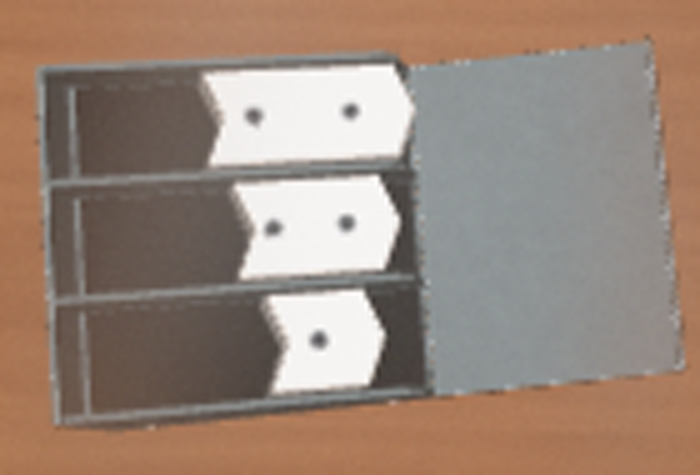

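View pics/wall1.png

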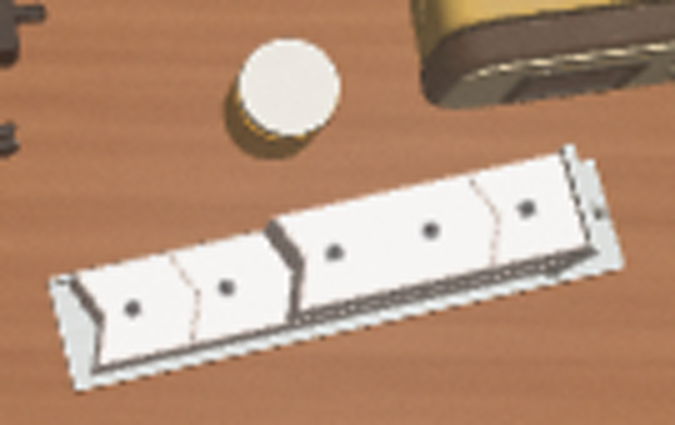

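```bash
cat > fit.py <<'E'
from h import *
from scipy.optimize import least_squares
def proj(d,X):
    f=210/np.tan(np.radians(d['vertical_fov'])/2); p=X@np.asarray(d['R']).T+np.asarray(d['t'])
    return np.stack([f*p[:,0]/p[:,2]+d['cx'],f*p[:,1]/p[:,2]+d['cy']],-1)
def place(q,M):
    c,s=np.cos(q[2]),np.sin(q[2]); return np.stack([q[0]+c*M[:,0]-s*M[:,1],q[1]+s*M[:,0]+c*M[:,1],M[:,2]],-1)
def fit(d,M,uv,q0):
    r=least_squares(lambda q:(proj(d,place(q,M))-uv).ravel(),q0,loss='soft_l1'); return r.x,proj(d,place(r.x,M))-uv
E
python3 - <<'E'
from fit import *
d=dict(np.load('/tmp/top.npz'))
W=np.array([[26,-25,84,278,222],[26,25,84,299,311],[16,0,84,303,265],[116,0,44,103,326],[126,-25,44,80,273],[126,25,44,100,362],
[-84,0,84,499,218],[-74,-25,84,472,180],[-74,25,84,494,266],[66,0,44,199,294],[76,-25,44,173,255],[76,25,44,193,345]],float)
def px(a,o): return (a+.5)/5-.5+np.array(o)
q,r=fit(d,W[:,:3]/1e3,px(W[:,3:],(320,150)),[.5,-.25,1.5]); print('wall',q,np.degrees(q[2])); print(np.round(r,1).tolist())
c,s=np.cos(np.radians(18)),np.sin(np.radians(18))
def br(x,y,h): # brick-local -> bin
    return [61+c*x-s*h,-59+y,6+.325*61+s*x+c*h]
B=[[-136,-90.5,14,648,42],[-136,90.5,14,684,368],[0,90.5,6,432,393]]
B+=[br(-60,0,40)+[414,108],br(40,0,40)+[221,118],br(50,-25,40)+[203,74],br(50,25,40)+[210,165],br(-50,-25,40)+[390,67],br(-50,25,40)+[398,158]]
B=np.array(B)
q,r=fit(d,B[:,:3]/1e3,px(B[:,3:],(145,190)),[.46,.23,1.5]); print('bin',q,np.degrees(q[2])); print(np.round(r,1).tolist())
P=world(d)
for nm,(u,v) in dict(jar=(320+289/5,150+88/5),clip=(432/1.4,254/1.4)).items(): print(nm,P[int(v),int(u)])
E
```

```text
wall [ 0.53510471 -0.18954665  1.77433986] 101.66218511631486
[[-0.3, -0.7], [0.3, 0.4], [0.9, -0.8], [0.8, -2.0], [-0.5, 0.2], [-0.1, 0.8], [0.2, 0.4], [-0.9, -0.6], [-0.1, 1.1], [0.2, 0.4], [-0.6, -0.2], [-0.0, 0.2]]
bin [0.45868043 0.22600906 1.66782047] 95.55907384171196
[[0.5, -0.9], [0.1, 0.4], [-0.0, 0.9], [0.0, 0.2], [0.2, 0.1], [-0.8, -0.4], [-1.0, 0.4], [0.3, -0.7], [0.2, -0.3]]
jar [ 0.63051957 -0.17259392  0.05827287]
clip [0.60404215 0.00844323 0.02116953]
```

```bash
cat > go.py <<'E'
import sys
from fit import *
FR=dict(bin=[.45868,.22601,1.66782],wall=[.53510,-.18955,1.77434])
def delta(fr,x,y,z):
    "needed tool-axes shift in rows of 20 mm, and turn about tool z in 0.1 rad"
    s=ctrl.read_state(); R=np.asarray(s['tcp_rot']); q=FR[fr]
    T=place(q,np.array([[x,y,z]])/1e3)[0]; dp=T-s['tcp_pos']
    w=np.array([[np.cos(q[2]),np.sin(q[2]),0],[np.sin(q[2]),-np.cos(q[2]),0],[0,0,-1]]).T
    rv=cv2.Rodrigues(R.T@w)[0].ravel()
    c=np.array([np.cos(-q[2]),np.sin(-q[2])]); e=s['tcp_pos']-np.array([q[0],q[1],0])
    loc=[c[0]*e[0]-c[1]*e[1],c[1]*e[0]+c[0]*e[1],e[2]]
    print('t',s['time_s'],'now in',fr,np.round(np.array(loc)*1e3,1),'shift(now axes)',np.round(R.T@dp/.02,2),'shift(goal axes)',np.round(w.T@dp/.02,2),'turn',np.round(rv/.1,2),'F',np.round(s['ft_force'],1),'w',round(s['grip_width'],4))
if __name__=='__main__': delta(sys.argv[1],*map(float,sys.argv[2:5]))
E
python3 go.py bin 138 -59 160; python3 - <<'E'
from fit import *
d=dict(np.load('/tmp/top.npz')); f=210/np.tan(np.radians(d['vertical_fov'])/2)
def hit(u,v,z):
    r=np.array([(u-d['cx'])/f,(v-d['cy'])/f,1])@d['R']; C=-d['t']@d['R']; return C+r*(z-C[2])/r[2]
q=[.53510,-.18955,1.77434]
for u,v,z in [(133,308,.044),(227,288,.044),(335,253,.084),(431,230,.084),(527,208,.084)]:
    p=hit((u+.5)/5-.5+320,(v+.5)/5-.5+150,z)-[q[0],q[1],0]; c,s=np.cos(q[2]),np.sin(q[2])
    print(np.round([1e3*(c*p[0]+s*p[1]),1e3*(c*p[1]-s*p[0])],1))
E
```

```text
t 0.1 now in bin [389.2 166.6 238.5] shift(now axes) [-15.93  -5.59   3.93] shift(goal axes) [-12.56  11.28   3.92] turn [-2.00e-02  1.00e-02  1.07e+01] F [-0.4 -0.4 -0.7] w 0.0853
[101.8  -1.1]
[51.3 -1.1]
[ 1.5 -1.2]
[-48.8  -2.4]
[-99.   -3.1]
```

Call:
move_arm([
  [[-1, -0.35, 0], [0, 0, 0]],
  [[-1, -0.35, 0], [0, 0, 0]],
  [[-1, -0.35, 0], [0, 0, 0]],
  [[-1, -0.35, 0], [0, 0, 0]],
  [[-1, -0.35, 0], [0, 0, 0]],
  [[-1, -0.35, 0], [0, 0, 0]],
  [[-1, -0.35, 0], [0, 0, 0]],
  [[-1, -0.35, 0], [0, 0, 0]],
  [[-1, -0.35, 0], [0, 0, 0]],
  [[-1, -0.35, 0], [0, 0, 0]],
], gripper=-1, newtons=40)

```text
time_s: 1.35
tcp_pos: [0.4128, 0.4539, 0.2393]
tcp_rot: [[-0.92, 0.393, 0.0], [0.393, 0.92, 0.0], [0.0, 0.0, -1.0]]
ft_force: [0.8, 0.0, -0.1]
grip_width: -0.0001
finger_force: 0.0
```

Call:
move_arm([
  [[-1, -0.35, 0], [0, 0, 0]],
  [[-1, -0.35, 0], [0, 0, 0]],
  [[-1, -0.35, 0], [0, 0, 0]],
  [[-1, -0.35, 0], [0, 0, 0]],
  [[-1, -0.35, 0], [0, 0, 0]],
  [[-1, -0.35, 0], [0, 0, 0]],
])

```text
time_s: 2.1
tcp_pos: [0.5067, 0.3681, 0.2393]
tcp_rot: [[-0.92, 0.393, 0.0], [0.393, 0.92, 0.0], [0.0, 0.0, -1.0]]
ft_force: [0.7, -0.2, 0.2]
grip_width: -0.0001
finger_force: 0.0
```

Call:
move_arm([
  [[0, 0, 0], [0, 0, 1]],
  [[0, 0, 0], [0, 0, 1]],
  [[0, 0, 0], [0, 0, 1]],
  [[0, 0, 0], [0, 0, 1]],
  [[0, 0, 0], [0, 0, 1]],
  [[0, 0, 0], [0, 0, 1]],
  [[0, 0, 0], [0, 0, 1]],
  [[0, 0, 0], [0, 0, 1]],
  [[0, 0, 0], [0, 0, 1]],
  [[0, 0, 0], [0, 0, 1]],
])

```text
time_s: 3.35
tcp_pos: [0.5061, 0.3686, 0.2392]
tcp_rot: [[-0.163, 0.987, -0.0], [0.987, 0.163, 0.0], [0.0, -0.0, -1.0]]
ft_force: [-0.6, 1.2, -1.1]
grip_width: -0.0003
finger_force: 0.0
```

```bash
python3 go.py bin 138 -59 160
```

```text
t 3.35 now in bin [137.4 -61.  239.2] shift(now axes) [ 0.04 -0.1   3.96] shift(goal axes) [ 0.03 -0.1   3.96] turn [-0.   -0.    0.67] F [-0.6  1.2 -1.1] w -0.0003
```

Call:
move_arm([
  [[0, -0.1, 1], [0, 0, 0.67]],
  [[0, 0, 1], [0, 0, 0]],
  [[0, 0, 1], [0, 0, 0]],
  [[0, 0, 1], [0, 0, 0]],
  [[0, 0, 1], [0, 0, 0]],
  [[0, 0, 1], [0, 0, 0]],
  [[0, 0, 1], [0, 0, 0]],
  [[0, 0, 0.5], [0, 0, 0]],
  [[0, 0, 0.5], [0, 0, 0]],
  [[0, 0, 0], [0, 0, 0]],
])

```text
time_s: 4.6
tcp_pos: [0.5035, 0.3685, 0.0789]
tcp_rot: [[-0.1, 0.995, -0.001], [0.995, 0.1, -0.0], [-0.0, -0.001, -1.0]]
ft_force: [1.0, -0.3, 0.8]
grip_width: 0.0001
finger_force: 0.0
```

```bash
python3 go.py bin 138 -59 70
```

```text
t 4.6 now in bin [137.4 -58.4  78.9] shift(now axes) [0.03 0.03 0.44] shift(goal axes) [0.03 0.03 0.44] turn [-0.01  0.    0.03] F [ 1.  -0.3  0.8] w 0.0001
```

Call:
move_arm([
  [[0, 0, 0.4], [0, 0, 0]],
  [[-0.45, 0, 0.146], [0, 0, 0]],
  [[-0.45, 0, 0.146], [0, 0, 0]],
  [[-0.4, 0, 0.13], [0, 0, 0]],
  [[-0.4, 0, 0.13], [0, 0, 0]],
  [[-0.4, 0, 0.13], [0, 0, 0]],
  [[-0.4, 0, 0.13], [0, 0, 0]],
])

```text
time_s: 5.48
tcp_pos: [0.5087, 0.319, 0.0551]
tcp_rot: [[-0.1, 0.995, 0.0], [0.995, 0.1, 0.001], [0.001, 0.0, -1.0]]
ft_force: [-0.3, 0.6, 1.6]
grip_width: 0.0002
finger_force: 0.7
```

```bash
python3 go.py bin -3 -59 25; python3 - <<'E'
from h import *
d=grab('top'); cv2.imwrite('pics/push1.png',cv2.resize(d['color'][150:285,145:325,::-1],None,fx=4,fy=4,interpolation=cv2.INTER_CUBIC))
E
```

```text
t 5.475 now in bin [ 87.7 -58.8  55.1] shift(now axes) [-4.53 -0.01  1.5 ] shift(goal axes) [-4.53  0.01  1.5 ] turn [ 0.   -0.01  0.03] F [-0.3  0.6  1.6] w 0.0002
```

View pics/push1.png

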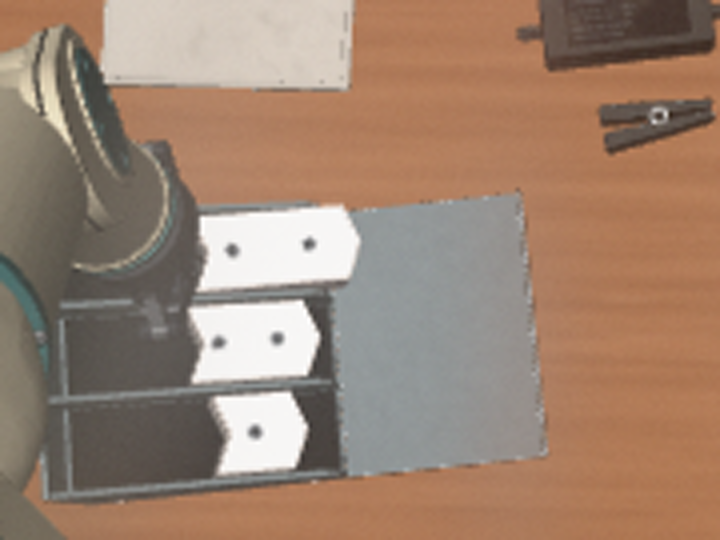

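The brick is sliding down its lane, its point now at (360,243) in the crop past the bend line at about x=335. I'll keep pushing.

Call:
move_arm([
  [[-0.4, 0, 0.13], [0, 0, 0]],
  [[-0.4, 0, 0.13], [0, 0, 0]],
  [[-0.4, 0, 0.13], [0, 0, 0]],
  [[-0.4, 0, 0.13], [0, 0, 0]],
  [[-0.4, 0, 0.13], [0, 0, 0]],
  [[-0.4, 0, 0.13], [0, 0, 0]],
  [[-0.4, 0, 0.13], [0, 0, 0]],
  [[-0.4, 0, 0.13], [0, 0, 0]],
  [[-0.4, 0, 0.13], [0, 0, 0]],
  [[-0.4, 0, 0.13], [0, 0, 0]],
])

```text
time_s: 6.78
tcp_pos: [0.5166, 0.2387, 0.0288]
tcp_rot: [[-0.1, 0.995, -0.0], [0.995, 0.1, -0.0], [-0.0, -0.0, -1.0]]
ft_force: [-0.2, 1.7, 1.2]
grip_width: 0.0002
finger_force: 0.6
```

Call:
move_arm([
  [[-0.4, 0, 0.13], [0, 0, 0]],
  [[0, 0, 0], [0, 0, 0]],
])

```text
time_s: 7.02
tcp_pos: [0.5174, 0.23, 0.0262]
tcp_rot: [[-0.099, 0.995, -0.001], [0.995, 0.099, -0.001], [-0.001, -0.001, -1.0]]
ft_force: [0.1, 0.1, -0.2]
grip_width: 0.0002
finger_force: 0.0
```

```bash
python3 go.py bin -3 -59 25; python3 - <<'E'
from h import *
d=grab('top'); cv2.imwrite('pics/push2.png',cv2.resize(d['color'][150:285,145:325,::-1],None,fx=4,fy=4,interpolation=cv2.INTER_CUBIC))
E
```

```text
t 7.025 now in bin [ -1.7 -58.8  26.2] shift(now axes) [-0.06  0.01  0.06] shift(goal axes) [-0.07  0.01  0.06] turn [-0.01  0.01  0.02] F [ 0.1  0.1 -0.2] w 0.0002
```

View pics/push2.png

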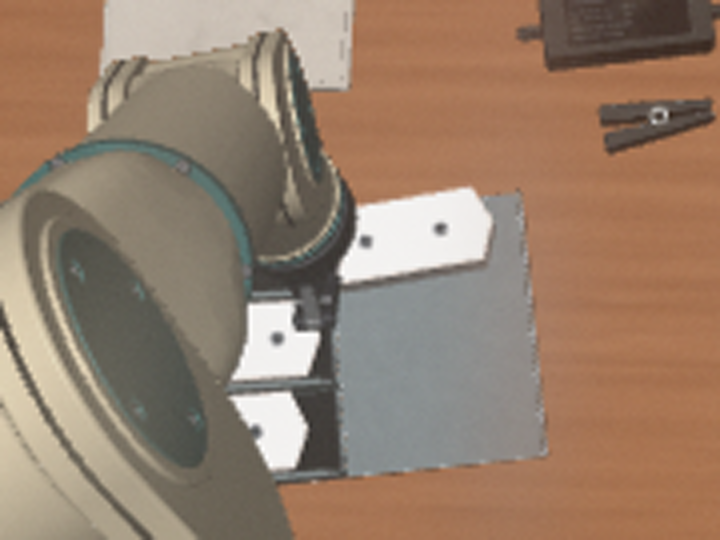

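The brick lies on the landing, its point at (493,228) and its holes at (366,241) and (440,228), turned slightly. I'll fit its pose from this picture.

```bash
python3 - <<'E'
from fit import *
d=dict(np.load('/tmp/top.npz')); P=world(d)
B=np.array([[25,0,46,366,241],[-25,0,46,440,228],[-60,0,46,493,228],[-50,-25,46,472,188],[-50,25,46,489,261]],float)
uv=(B[:,3:]+.5)/4-.5+[145,150]
q,r=fit(d,B[:,:3]/1e3,uv,[.5,.17,1.6]); print(q,np.degrees(q[2])); print(np.round(r,1).tolist())
for u,v in [(400,235),(460,215),(470,245),(380,255),(375,225)]: print(np.round(P[150+v//4,145+u//4],4))
a=q[2]-1.66782; e=q[:2]-[.45868,.22601]; c,s=np.cos(1.66782),np.sin(1.66782)
print('in bin',c*e[0]+s*e[1],c*e[1]-s*e[0],np.degrees(a))
E
```

```text
[0.5251628  0.17528614 1.70912653] 97.9257367338976
[[0.1, 0.1], [0.3, 0.6], [0.1, -1.4], [0.4, 0.0], [-1.3, 0.2]]
[0.5267 0.1767 0.0462]
[0.5403 0.1373 0.0434]
[0.5181 0.1317 0.0466]
[0.5134 0.1898 0.0467]
[0.5324 0.1954 0.0457]
in bin -0.05692559019929334 -0.061256428418718846 2.366689746388634
```

Call:
move_arm([
  [[0.6, 0, -0.1], [0, 0, 0]],
  [[0, 0, -1], [0, 0, 0]],
  [[0, 0, -1], [0, 0, 0]],
  [[0, 0, -1], [0, 0, 0]],
  [[0, 0, -1], [0, 0, 0]],
  [[-1, -0.05, 0], [0, 0, -0.4]],
  [[-1, -0.05, 0], [0, 0, 0]],
  [[-1, 0, 0], [0, 0, 0]],
], gripper=1)

```text
time_s: 8.07
tcp_pos: [0.5216, 0.1827, 0.1083]
tcp_rot: [[-0.139, 0.99, -0.0], [0.99, 0.139, -0.0], [-0.0, -0.001, -1.0]]
ft_force: [0.4, -0.4, 0.2]
grip_width: 0.0854
finger_force: 0.0
```

```bash
sed -i "s/^FR=dict(/FR=dict(brick=[.52516,.17529,1.70913],/" go.py; python3 go.py brick 0 0 24
```

```text
t 8.075 now in brick [  7.9   2.5 108.3] shift(now axes) [-0.39  0.12  4.21] shift(goal axes) [-0.39  0.12  4.21] turn [-0.01  0.    0.01] F [ 0.4 -0.4  0.2] w 0.0854
```

Call:
move_arm([
  [[-0.35, 0.1, 0.6], [0, 0, 0]],
  [[0, 0, 0.8], [0, 0, 0]],
  [[0, 0, 0.8], [0, 0, 0]],
  [[0, 0, 0.8], [0, 0, 0]],
  [[0, 0, 0.7], [0, 0, 0]],
  [[0, 0, 0.5], [0, 0, 0]],
  [[0, 0, 0], [0, 0, 0]],
])

```text
time_s: 8.95
tcp_pos: [0.5243, 0.1768, 0.0236]
tcp_rot: [[-0.14, 0.99, -0.001], [0.99, 0.14, -0.0], [-0.0, -0.001, -1.0]]
ft_force: [0.1, 0.5, -0.0]
grip_width: 0.0854
finger_force: 0.0
```

Call:
move_arm([
  [[0, 0, 0], [0, 0, 0]],
  [[0, 0, 0], [0, 0, 0]],
  [[0, 0, 0], [0, 0, 0]],
  [[0, 0, 0], [0, 0, 0]],
  [[0, 0, 0], [0, 0, 0]],
], gripper=-1, newtons=40)

```text
time_s: 9.57
tcp_pos: [0.5256, 0.1772, 0.0254]
tcp_rot: [[-0.14, 0.99, 0.002], [0.99, 0.14, 0.001], [0.0, 0.002, -1.0]]
ft_force: [1.0, 0.2, 5.6]
grip_width: 0.0498
finger_force: 42.3
```

```bash
python3 go.py brick 0 0 24
```

```text
t 9.575 now in brick [ 1.8 -0.7 25.4] shift(now axes) [-0.09 -0.03  0.07] shift(goal axes) [-0.09 -0.03  0.07] turn [ 0.02 -0.    0.02] F [1.  0.2 5.6] w 0.0498
```

Call:
move_arm([
  [[0, 0, -0.3], [0, 0, 0]],
  [[0, 0, -0.7], [0, 0, 0]],
  [[0, 0, -1], [0, 0, 0]],
  [[0, 0, -1], [0, 0, 0]],
  [[0, 0, -1], [0, 0, 0]],
  [[0, 0, -1], [0, 0, 0]],
  [[0, 0, -1], [0, 0, 0]],
  [[0, 0, 0], [0, 0, 0]],
])

```text
time_s: 10.58
tcp_pos: [0.5257, 0.1772, 0.1462]
tcp_rot: [[-0.14, 0.99, 0.003], [0.99, 0.14, 0.001], [0.001, 0.003, -1.0]]
ft_force: [0.1, 0.2, -2.3]
grip_width: 0.0493
finger_force: 42.0
```

```bash
python3 go.py wall 100 0 100
```

```text
t 10.575 now in wall [361.1 -64.9 146.2] shift(now axes) [-13.24  -2.42   2.29] shift(goal axes) [-13.06  -3.24   2.31] turn [ 0.03 -0.01 -0.63] F [ 0.1  0.2 -2.3] w 0.0493
```

Call:
move_arm([
  [[-1, -0.25, 0], [0, 0, -0.63]],
  [[-1, -0.25, 0], [0, 0, 0]],
  [[-1, -0.25, 0], [0, 0, 0]],
  [[-1, -0.25, 0], [0, 0, 0]],
  [[-1, -0.25, 0], [0, 0, 0]],
  [[-1, -0.25, 0], [0, 0, 0]],
  [[-1, -0.25, 0], [0, 0, 0]],
  [[-1, -0.25, 0], [0, 0, 0]],
  [[-1, -0.25, 0], [0, 0, 0]],
  [[-1, -0.25, 0], [0, 0, 0]],
])

```text
time_s: 11.82
tcp_pos: [0.5141, -0.0305, 0.1439]
tcp_rot: [[-0.199, 0.98, -0.001], [0.98, 0.199, -0.0], [0.0, -0.001, -1.0]]
ft_force: [0.3, 0.6, -2.0]
grip_width: 0.0495
finger_force: 41.8
```

Call:
move_arm([
  [[-1, -0.25, 0.5], [0, 0, 0]],
  [[-0.7, -0.25, 0.5], [0, 0, 0]],
  [[0, 0, 0], [0, 0, 0]],
])

```text
time_s: 12.2
tcp_pos: [0.5105, -0.0658, 0.1234]
tcp_rot: [[-0.198, 0.98, -0.003], [0.98, 0.198, -0.0], [0.0, -0.003, -1.0]]
ft_force: [-0.2, 0.1, -2.8]
grip_width: 0.0496
finger_force: 41.9
```

```bash
python3 go.py wall 110 0 80; python3 - <<'E'
from h import *
d=grab('top'); cv2.imwrite('pics/place1.png',cv2.resize(d['color'][120:240,290:460,::-1],None,fx=4,fy=4,interpolation=cv2.INTER_CUBIC))
d=grab('scene'); cv2.imwrite('pics/place1s.png',cv2.resize(d['color'][170:320,270:460,::-1],None,fx=4,fy=4,interpolation=cv2.INTER_CUBIC))
E
```

```text
t 12.2 now in wall [126.2  -0.9 123.4] shift(now axes) [-0.81 -0.04  2.17] shift(goal axes) [-0.81 -0.05  2.17] turn [-0.03 -0.   -0.04] F [-0.2  0.1 -2.8] w 0.0496
```

View pics/place1.png

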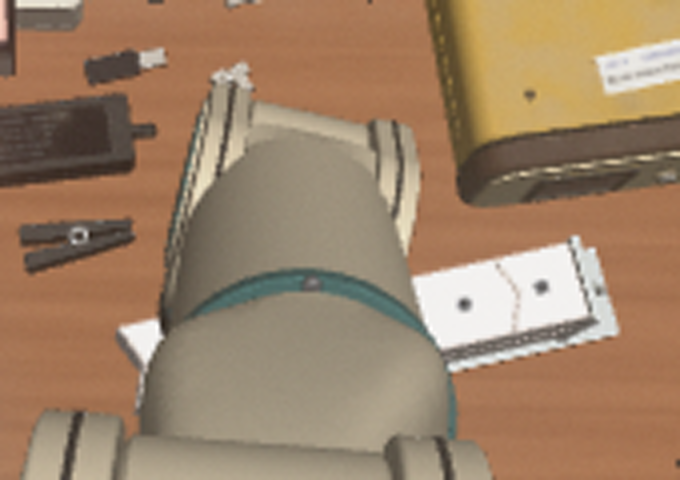

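The arm hides the joint from the top camera, so I'll use the scene view.

View pics/place1s.png

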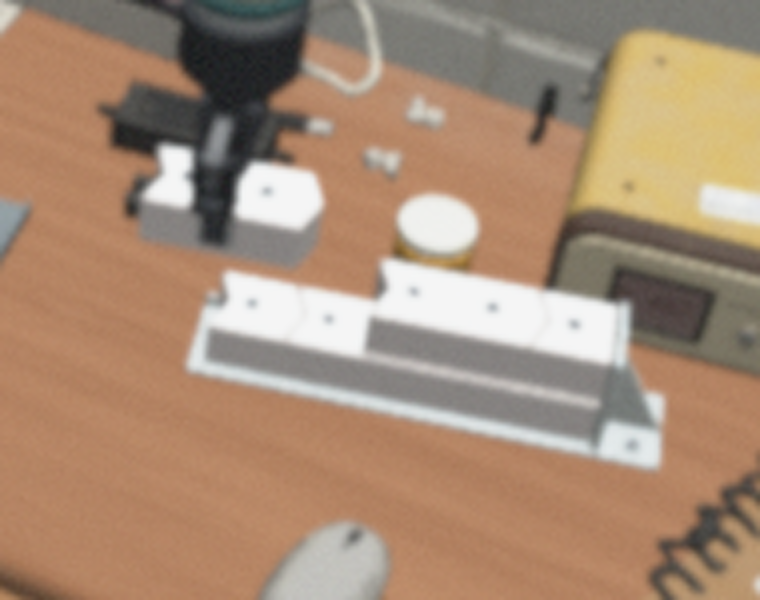

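The held brick is level, its point at (324,204), and top_b's notch opens at about (383,290). I'll fit both from this one camera so the two poses compare directly.

```bash
python3 - <<'E'
from fit import *
d=dict(np.load('/tmp/scene.npz'))
px=lambda a:(a+.5)/4-.5+[270,170]
W=np.array([[26,-25,84,383,260],[26,25,84,370,318],[1,0,84,414,291],[-49,0,84,492,307],[-99,0,84,574,324],[126,-25,44,223,271],[126,25,44,206,331],[101,0,44,252,303],[51,0,44,329,319],[126,25,4,206,362]],float)
q,r=fit(d,W[:,:3]/1e3,px(W[:,3:]),[.535,-.19,1.77]); print('wall',q,np.degrees(q[2]));print(np.round(r,1).tolist())
h=104.
B=np.array([[-60,0,40,324,204],[-50,25,40,307,218],[-50,-25,40,316,173],[50,25,40,140,203],[50,-25,40,162,147],[-25,0,40,267,191],[-50,25,0,300,263],[50,25,0,140,238]],float)
B[:,2]+=h
b,r=fit(d,B[:,:3]/1e3,px(B[:,3:]),[.51,-.065,1.77]); print('brick',b,np.degrees(b[2]));print(np.round(r,1).tolist())
for Q in (q,np.array([.5351,-.18955,1.77434])):
    e=b[:2]-Q[:2]; c,s=np.cos(Q[2]),np.sin(Q[2]); print('brick in wall',1e3*(c*e[0]+s*e[1]),1e3*(c*e[1]-s*e[0]),np.degrees(b[2]-Q[2]))
print(ctrl.read_state()['tcp_pos'])
E
```

```text
wall [ 0.53552072 -0.18894799  1.79009225] 102.56473087417501
[[-0.7, -0.6], [-0.3, -1.4], [0.0, 0.4], [0.4, 0.3], [0.1, 0.0], [0.1, 0.1], [0.5, -1.6], [0.3, 0.5], [0.0, 0.3], [-0.5, 1.0]]
brick [ 0.51099755 -0.06715578  1.82702002] 104.68053616534375
[[0.5, -1.1], [-0.7, 1.6], [-0.2, -0.6], [0.9, -1.3], [-0.8, -0.5], [0.7, -0.1], [-0.5, 1.9], [0.2, 1.4]]
brick in wall 124.21022093208647 -2.559120262849483 2.115805291168736
brick in wall 124.7396613223393 -1.1360154574016832 3.018342744101263
[ 0.51170824 -0.06372471  0.12422544]
```

Call:
move_arm([
  [[-0.7, 0, 0.5], [0, 0, -0.14]],
  [[-0.7, 0, 0.6], [0, 0, 0]],
  [[0, 0, 0.6], [0, 0, 0]],
  [[0, 0, 0.5], [0, 0, 0]],
  [[0, 0, 0.4], [0, 0, 0]],
  [[0, 0, 0.2], [0, 0, 0]],
  [[0, 0, 0], [0, 0, 0]],
])

```text
time_s: 13.18
tcp_pos: [0.5176, -0.0914, 0.0683]
tcp_rot: [[-0.216, 0.976, -0.0], [0.976, 0.216, 0.0], [0.0, -0.0, -1.0]]
ft_force: [0.3, 0.3, -3.4]
grip_width: 0.0492
finger_force: 41.9
```

```bash
python3 go.py wall 78 -0.5 64
```

```text
t 13.175 now in wall [99.7 -2.7 68.3] shift(now axes) [-1.08 -0.13  0.21] shift(goal axes) [-1.08 -0.11  0.21] turn [-0.   -0.    0.14] F [ 0.3  0.3 -3.4] w 0.0492
```

Call:
move_arm([
  [[0, -0.1, 0.1], [0, 0, 0.05]],
  [[0, 0, 0.1], [0, 0, 0]],
  [[0, 0, 0], [0, 0, 0]],
  [[0, 0, 0], [0, 0, 0]],
])

```text
time_s: 13.68
tcp_pos: [0.5159, -0.0921, 0.0645]
tcp_rot: [[-0.21, 0.978, 0.0], [0.978, 0.21, -0.0], [-0.0, 0.0, -1.0]]
ft_force: [0.6, 0.3, -1.8]
grip_width: 0.0493
finger_force: 41.9
```

```bash
python3 go.py wall 78 -0.5 64
```

```text
t 13.675 now in wall [99.3 -0.9 64.5] shift(now axes) [-1.06 -0.03  0.03] shift(goal axes) [-1.06 -0.02  0.03] turn [0.   0.   0.08] F [ 0.6  0.3 -1.8] w 0.0493
```

Call:
move_arm([
  [[-0.25, 0, 0.03], [0, 0, 0]],
  [[-0.25, 0, 0.02], [0, 0, 0]],
  [[-0.2, 0, 0], [0, 0, 0]],
  [[-0.15, 0, 0], [0, 0, 0]],
  [[0, 0, 0], [0, 0, 0]],
])

```text
time_s: 14.3
tcp_pos: [0.5194, -0.1091, 0.0634]
tcp_rot: [[-0.21, 0.978, 0.0], [0.978, 0.21, -0.0], [-0.0, -0.0, -1.0]]
ft_force: [-0.2, -0.2, -2.4]
grip_width: 0.0494
finger_force: 41.9
```

```bash
python3 go.py wall 78 -0.5 64
```

```text
t 14.3 now in wall [82.  -0.8 63.4] shift(now axes) [-0.2  -0.02 -0.03] shift(goal axes) [-0.2  -0.02 -0.03] turn [-0.    0.    0.08] F [-0.2 -0.2 -2.4] w 0.0494
```

Call:
move_arm([
  [[-0.05, 0, 0.03], [0, 0, 0]],
  [[-0.05, 0, 0.02], [0, 0, 0]],
  [[-0.05, 0, 0], [0, 0, 0]],
  [[0, 0, 0], [0, 0, 0]],
])

```text
time_s: 14.8
tcp_pos: [0.5197, -0.1094, 0.0634]
tcp_rot: [[-0.212, 0.977, -0.001], [0.977, 0.212, 0.003], [0.003, -0.0, -1.0]]
ft_force: [-3.0, 4.5, 8.8]
grip_width: 0.0494
finger_force: 43.2
```

Call:
move_arm([
  [[-0.05, 0, 0], [0, 0, 0]],
  [[0, 0, 0], [0, 0, 0]],
])

```text
time_s: 15.05
tcp_pos: [0.5202, -0.1103, 0.0634]
tcp_rot: [[-0.212, 0.977, -0.0], [0.977, 0.212, 0.003], [0.003, 0.0, -1.0]]
ft_force: [-2.9, 4.4, 8.1]
grip_width: 0.0493
finger_force: 43.1
```

```bash
python3 go.py wall 78 -0.5 64
```

```text
t 15.05 now in wall [80.6 -1.4 63.4] shift(now axes) [-0.13 -0.05 -0.03] shift(goal axes) [-0.13 -0.04 -0.03] turn [ 0.   -0.03  0.11] F [-2.9  4.4  8.1] w 0.0493
```

Call:
move_arm([
  [[-0.05, 0, -0.03], [0, 0, 0]],
  [[-0.05, 0, 0], [0, 0, 0]],
  [[-0.05, 0, 0], [0, 0, 0]],
  [[0, 0, 0], [0, 0, 0]],
])

```text
time_s: 15.55
tcp_pos: [0.5208, -0.1138, 0.0634]
tcp_rot: [[-0.212, 0.977, -0.0], [0.977, 0.212, 0.002], [0.002, 0.0, -1.0]]
ft_force: [-1.7, 5.9, 5.7]
grip_width: 0.0492
finger_force: 42.9
```

Call:
move_arm([
  [[-0.05, 0, 0], [0, 0, 0]],
  [[-0.05, 0, 0], [0, 0, 0]],
  [[0, 0, 0], [0, 0, 0]],
])

```text
time_s: 15.92
tcp_pos: [0.521, -0.1147, 0.0634]
tcp_rot: [[-0.212, 0.977, -0.001], [0.977, 0.212, 0.003], [0.004, -0.0, -1.0]]
ft_force: [-1.7, 7.8, 6.4]
grip_width: 0.0491
finger_force: 43.0
```

```bash
python3 go.py wall 78 -0.5 64
```

```text
t 15.925 now in wall [76.1 -1.3 63.4] shift(now axes) [ 0.09 -0.04 -0.03] shift(goal axes) [ 0.09 -0.04 -0.03] turn [-0.   -0.04  0.1 ] F [-1.7  7.8  6.4] w 0.0491
```

Call:
move_arm([
  [[-0.08, 0, 0], [0, 0, 0]],
  [[-0.08, 0, 0], [0, 0, 0]],
  [[0, 0, 0], [0, 0, 0]],
])

```text
time_s: 16.3
tcp_pos: [0.521, -0.1147, 0.0634]
tcp_rot: [[-0.214, 0.977, -0.003], [0.977, 0.214, 0.007], [0.008, -0.001, -1.0]]
ft_force: [-4.3, 14.1, 9.9]
grip_width: 0.0495
finger_force: 42.9
```

```bash
python3 go.py wall 78 -0.5 64;  python3 - <<'E'
from h import *
d=grab('scene'); cv2.imwrite('pics/place2s.png',cv2.resize(d['color'][200:300,310:440,::-1],None,fx=6,fy=6,interpolation=cv2.INTER_CUBIC))
E
```

```text
t 16.3 now in wall [76.1 -1.3 63.4] shift(now axes) [ 0.1  -0.04 -0.03] shift(goal axes) [ 0.09 -0.04 -0.03] turn [-0.01 -0.08  0.12] F [-4.3 14.1  9.9] w 0.0495
```

View pics/place2s.png

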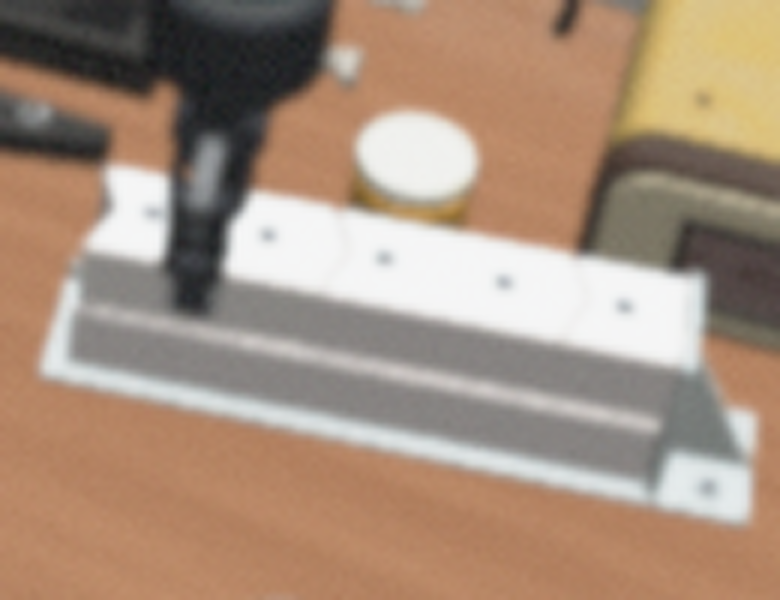

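The joint is closed: the hairline seam is at (345,245), all the holes are collinear, and the push met 14 N with no further motion. Next I'll ease off, release and retreat.

Call:
move_arm([
  [[0.12, 0, -0.04], [0, 0, 0]],
  [[0, 0, 0], [0, 0, 0]],
])

```text
time_s: 16.6
tcp_pos: [0.5207, -0.1148, 0.0635]
tcp_rot: [[-0.213, 0.977, -0.002], [0.977, 0.213, 0.004], [0.004, -0.001, -1.0]]
ft_force: [-0.8, 8.7, 1.6]
grip_width: 0.0496
finger_force: 42.4
```

Call:
move_arm([
  [[0, 0, 0], [0, 0, 0]],
  [[0, 0, 0], [0, 0, 0]],
  [[0, 0, 0], [0, 0, 0]],
  [[0, 0, 0], [0, 0, 0]],
  [[0, 0, -0.5], [0, 0, 0]],
  [[0, 0, -1], [0, 0, 0]],
  [[0, 0, -1], [0, 0, 0]],
  [[0, 0, -1], [0, 0, 0]],
  [[0, 0, -1], [0, 0, 0]],
  [[0, 0, -1], [0, 0, 0]],
], gripper=1)

```text
time_s: 17.85
tcp_pos: [0.5214, -0.1184, 0.1753]
tcp_rot: [[-0.21, 0.978, 0.001], [0.978, 0.21, -0.0], [-0.0, 0.001, -1.0]]
ft_force: [0.4, -0.8, -0.2]
grip_width: 0.0853
finger_force: 0.0
```

Call:
move_arm([
  [[1, 0, 0], [0, 0, 0]],
  [[1, 0, 0], [0, 0, 0]],
  [[1, 0, 0], [0, 0, 0]],
  [[1, 0, 0], [0, 0, 0]],
  [[1, 0, 0], [0, 0, 0]],
  [[1, 0, 0], [0, 0, 0]],
  [[1, 0, 0], [0, 0, 0]],
  [[1, 0, 0], [0, 0, 0]],
  [[1, 0, 0], [0, 0, 0]],
  [[1, 0, 0], [0, 0, 0]],
])

```text
time_s: 19.1
tcp_pos: [0.4777, 0.0792, 0.1731]
tcp_rot: [[-0.212, 0.977, -0.002], [0.977, 0.212, 0.0], [0.001, -0.002, -1.0]]
ft_force: [0.0, 0.3, -0.6]
grip_width: 0.0856
finger_force: 0.0
```

```bash
python3 - <<'E'
from h import *
d=grab('top'); cv2.imwrite('pics/end.png',cv2.resize(d['color'][145:245,315:450,::-1],None,fx=5,fy=5,interpolation=cv2.INTER_CUBIC)); print(ctrl.read_state()['time_s'])
E
```

```text
19.15
```

View pics/end.png

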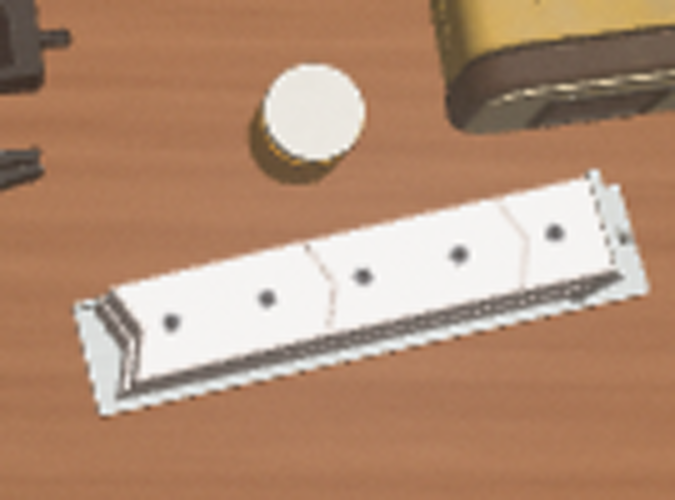

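The top view shows a tight seam at (333,290), like the older seam at (525,240). The holes are collinear to about 1 mm, the jar and clip haven't moved, and the robot is clear. Handing in.

```bash
python3 -c "
from workcell import ctrl; print(ctrl.close_job())"
```

```text
the job is handed in; nothing more can be done
None
```

I laid the full brick and pushed it home: its point is closed in top_b's notch and in line with the wall to about 1 mm in the last picture. I handed the job in at about 19 s; the hand-in did not return a verdict.

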